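# Seat the probe-card plate on its locating pins and latch it

### The arm

A 7-joint arm with a two-finger parallel gripper is mounted at the origin on the work surface. World frame = base frame: x ahead of the robot, y to its left, z up, the work surface at z = 0. Lengths are in m, angles in rad, forces in N, time in s.
With the tool pointing down it reaches from about 0.35 to 0.9 m from the base axis. Payload 8.1 kg.
Tool frame: the origin (TCP) lies where the fingers leave the gripper's body, on its centre line; the fingertips stand 66 mm ahead of it and the grasp point (between the pads) lies 47 mm ahead of it (arm.tip_reach is the distance from the TCP to the fingertips, in m); z points along the fingers, y is the direction in which the jaws open and shut (so a half turn about z gives the same grasp; the last joint's range is limited). The gripper opens to 92 mm and grips with 3 to 60 N. Pads are 19 mm wide; open, the fingers measure 130 mm over their backs; the gripper's body (75 mm by 190 mm) begins 47 mm behind the grasp point.
Start: joints at [-1.419, 0.434, 0.025, 1.573, -0.012, 1.134, -0.075], TCP at [0.158, 0.605, 0.292] pointing down, gripper open.
Joint ranges: [-2.62, 2.62], [-0.44, 2.09], [-1.27, 1.32], [0.08, 2.57], [-1.32, 4.46], [0.12, 2], [-2.74, 2.74]. Speed limits (rad/s): [2.22, 2.22, 3.01, 3.01, 3.14, 3.14, 3.14].

### API

Orientations are given as a rotation vector (axis times angle).
In Python, from cell import arm gives the robot as it stands.
- The arm moves only by the tool carry_out, never from a script. Its argument "plan" is a list of rows, each a list of 5 numbers: the shift along the world's x, y, z in cm, then the turn about the world's z in rad, then the finger opening in cm, from 0 to 9.18. In form: [[tx, ty, tz, spin, fingers], ...]. A call has 1 to 20 rows; each row is the pose to reach, as a shift and turn from the pose measured when the call began; what a row does not reach only later rows make up. A row lasts 1/10 s, in which the tool goes at most 50 mm and 8.59 degrees, less where a joint would pass 70% of its speed; a pose out of reach is approached as far as the arm can. A call with a gripper value outside its range is refused whole. The fingers move at their own pace and stop on an object; "squeeze" is the grip in N (left out, the last holds). Time passes only in rows, so rows that repeat a pose let the fingers close. It gives the time, the measured TCP pose, the force and the opening at its end, in the units of the state.
- arm.observe(): the state, without advancing time (a new reading comes with each control period).
- arm.get_image(name): name is "scene" or "top" or "wrist"; returns (picture, depth): 420x560x3 uint8, red, green, blue; 420x560 float32, m along the optical axis (not along the pixel's ray), 0 where there is no reading.
- arm.get_calibration(name): a dict with "intrinsics" (3x3 intrinsics, pixels), "D" ([k1, k2, p1, p2, k3] as OpenCV has them; the pictures are not rectified), "rvec" (rotation vector, rad) and "tvec" (3), from world to camera coordinates, as OpenCV has them; the wrist camera has in their place "tool_from_camera" (4x4, takes a point from camera to tool coordinates, whose origin is the TCP and whose axes are the flange's). Camera axes: x right, y down, z forward; pixel columns grow to the right and rows downward; lengths in m; the calibration is good to about 2 mm. A picture is of the moment at which its call begins: read the wrist's pose just before it. get_calibration takes no time and is no camera call.
- arm.sign_off(): hands the job in, once; it reports no verdict.
The state is a dict: "clock": time; "joints": joint angles; "dq": joint speeds; "joint_efforts": joint torques, N m; "position": TCP position; "ee_rot": TCP orientation; "force": force on the tool from outside, world axes, zero at the start; "ft_torque": the same for the moment, N m; "width": opening from 0.0 (shut) to 1.0 (fully open).
Only numpy, scipy, OpenCV 4.12 (cv2) and the standard library are available. Lean on these libraries where they do the work, as an engineer would, in place of code of your own. Each camera call takes 0.05 s, during which the arm holds its last target. There are 200 camera calls.

### The job

The aluminium probe-card plate lies askew on the probe station, riding on the two locating pins. Nudge it sideways with your fingertips until its hole and slot drop over the pins and it lies flat on the platen, then push the small swing latch round over the plate's edge as far as it goes. Push gently and do not grip or lift the plate or the latch, leave the latch until the plate is down, and do not disturb the things around.

Things in the scene. Friction and masses are not known exactly. Their poses are not given: they have to be found in the camera images.
- station: Probe station, fixed: a dark platen 300 mm (its x) by 330 mm (its y), its top 110 mm above the bench. Origin on the platen's top face, midway between the two pins, at the centre of an 80 mm round opening; z up. Scribed corner marks show the seated plate's outline, centred on the origin and parallel to the axes. The platen is clear at the plate's +y side and both ends.
- pin_near (a point): Foot of the near locating pin, on the platen's top face, at x = -70 mm, y = 0 in the station's frame. The pin is fixed, 10 mm in diameter for its lowest 3 mm, then tapers to a 3 mm tip 8 mm above the platen.
- pin_far (a point): Foot of the far locating pin, the same as the near one, at x = +70 mm, y = 0 in the station's frame.
- plate: Loose bare-aluminium plate, 170 mm (its x) by 130 mm (its y) by 10 mm, about 0.55 kg; 5 N slides it. A round 64 mm window in its middle. Origin at the centre of its underside, z up, x towards its slotted end. It starts on the tips of both pins, 23 to 39 mm off to the station's +y, +y edge down, -y edge up (5 degrees). Seated, it is flat on the platen, its origin on the station's, play 1 mm.
- plate_hole (a point): Centre of the plate's round locating hole, at the underside, at x = -70 mm, y = 0 in the plate's frame. 12 mm in diameter, right through. It goes over the near pin.
- plate_slot (a point): Centre of the plate's locating slot, at the underside, at x = +70 mm, y = 0 in the plate's frame. 18 mm along the plate's x by 12 mm along y, right through. It goes over the far pin.
- latch (a joint): Swing latch: steel bar 12 to 18 mm above the platen, on an upright pivot at x = 0, y = -90 mm in the station's frame, 50 mm from pivot to tip. Stays where left; 1 N moves it at its post. Radians, clockwise from above: the bar points at the angle 3.571 minus the value (from station +x towards +y). 0 to 0.4, the start: swung out, clear of the plate; 2.0, its stop: along +y, over the seated plate's edge.
- latch_post (a point): Middle of the latch's upright thumb post, to push the latch by: black, 14 mm in diameter, 40 mm from the pivot, its top 46 mm and its wide part's foot 24 mm above the platen; this point is 34 mm above the platen.
- positioner: Probe positioner on a magnetic foot, loose, 50 by 44 mm, 82 mm high, standing on the far -y corner of the platen; its origin is the centre of its underside. Leave it alone.
- carrier: Round grey single-wafer carrier, 116 mm in diameter, 23 mm high, lying on the bench to the left of the station. Leave it alone.
- bottle: White bottle, 56 mm in diameter, 130 mm high, standing on the bench to the left of the station. Leave it alone.
- driver: Screwdriver, 150 mm long, lying on the bench to the right of the station. Leave it alone.
Things that resemble listed ones, but are neither listed nor needed, are in the scene too. What is meant by the plate is not pink, and is the larger of those in its own colour.

How it is judged:
By the outcome, as a careful person would: the job done as asked, in the order asked, and still so for the second after the job is handed in, with the robot touching nothing.
It also fails if it takes over 72 s, if anything falls off the work surface, if the arm or the gripper's body presses on something with over 40 N, if the wrist force passes 120 N, or if a joint passes its speed limit or range.

## Working session

There is one attempt and no reset: what is moved stays moved. The work goes in short steps, Python scripts to look and compute and a tool call to move; the robot and the scene stay as the last step left them, time stands still between calls to the robot, and variables do not carry over. Pictures are saved under pics/ and viewed, about 8 in all and at most 12, crops included, and the job is handed in when it is done.

Besides the shell and the picture viewer there is one more tool, called after "Call:" as a command line: name --pt "numbers of a row" for each row, then --argument value for the rest. carry_out: Moves the arm, as the interface text tells. Its arguments: {"type":"object","properties":{"plan":{"type":"array"},"squeeze":{"type":"number"}},"required":["plan"]}

```bash
ls; mkdir -p pics
cat > h.py <<'E'
import numpy as np, cv2
from cell import arm
def snap(name,fn):
    st=arm.observe(); im,d=arm.get_image(name)
    cv2.imwrite('pics/'+fn+'.png',im[:,:,::-1]); np.savez('pics/'+fn+'.npz',im=im,d=d,pos=st['position'],rot=st['ee_rot'])
    return im,d,st
def cam(name,st=None):
    c=arm.get_calibration(name); K=np.array(c['intrinsics']); D=np.array(c['D'],float)
    if 'rvec' in c:
        R=cv2.Rodrigues(np.array(c['rvec'],float))[0]; t=np.array(c['tvec'],float).ravel()
        return K,D,R.T,-R.T@t   # world_from_cam R, cam centre
    T=np.array(c['tool_from_camera']); Rt=cv2.Rodrigues(np.array(st['ee_rot'],float))[0]
    return K,D,Rt@T[:3,:3],Rt@T[:3,3]+np.array(st['position'])
def ray(c,uv,z):
    K,D,R,o=c
    n=cv2.undistortPoints(np.array(uv,float).reshape(-1,1,2),K,D).reshape(-1,2)
    d=np.c_[n,np.ones(len(n))]@R.T
    return o+d*((z-o[2])/d[:,2])[:,None]
def proj(c,P):
    K,D,R,o=c
    return cv2.projectPoints(np.array(P,float).reshape(-1,1,3),cv2.Rodrigues(R.T)[0],-R.T@o,K,D)[0].reshape(-1,2)
def depthpts(c,uv,d):
    K,D,R,o=c
    uv=np.array(uv,float).reshape(-1,2)
    n=cv2.undistortPoints(uv.reshape(-1,1,2),K,D).reshape(-1,2)
    z=d[uv[:,1].astype(int),uv[:,0].astype(int)]
    return o+(np.c_[n,np.ones(len(n))]*z[:,None])@R.T
E
python3 - <<'E'
from h import *
a,_,s=snap('scene','s0'); b,_,_=snap('top','t0')
print(s)
for n in('scene','top'): c=cam(n); print(n,c[3],c[2][:,2])
print(arm.get_calibration('wrist'))
E
```

```text
pics
{'clock': 0.0, 'joints': array([-1.41857458,  0.43519757,  0.02496133,  1.57412551, -0.01160168,
        1.13401766, -0.07507229]), 'dq': array([ 5.04002143e-04, -1.90746055e-03,  1.47523265e-03,  1.84110876e-04,
        6.67820093e-04,  3.82779941e-05,  6.20532646e-05]), 'joint_efforts': array([-6.38912370e-04, -6.67853022e+01,  9.84925367e-01, -3.14475524e+01,
       -6.05460559e-02,  4.29012103e-02,  1.91947561e-04]), 'position': array([0.15747861, 0.60439033, 0.29144957]), 'ee_rot': array([-3.99233162e-01, -3.11605465e+00,  2.51602367e-03]), 'force': array([-0.44922336,  0.6349121 ,  0.43611529]), 'ft_torque': array([-0.01285132,  0.04544113,  0.05553725]), 'width': 1.0007127587246474}
scene [ 1.20079223 -0.61326523  0.87982599] [-0.57547192  0.51260019 -0.63723866]
top [0.36520483 0.0246783  1.10720123] [ 0.11736836 -0.02053542 -0.99287611]
{'intrinsics': array([[375.04964344,   0.        , 279.36736496],
       [  0.        , 375.04964344, 212.0886215 ],
       [  0.        ,   0.        ,   1.        ]]), 'D': array([-0.08589173,  0.        ,  0.        ,  0.        ,  0.        ]), 'tool_from_camera': array([[ 3.38510599e-04, -9.63384927e-01, -2.68121926e-01,
         7.23475106e-02],
       [ 9.99999262e-01,  1.32216646e-05,  1.21501737e-03,
        -2.22337318e-04],
       [-1.16698440e-03, -2.68122140e-01,  9.63384221e-01,
        -9.23181196e-02],
       [ 0.00000000e+00,  0.00000000e+00,  0.00000000e+00,
         1.00000000e+00]])}
```

View pics/t0.png

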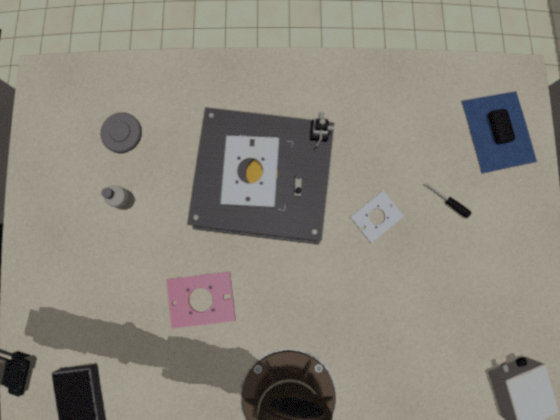

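View pics/s0.png

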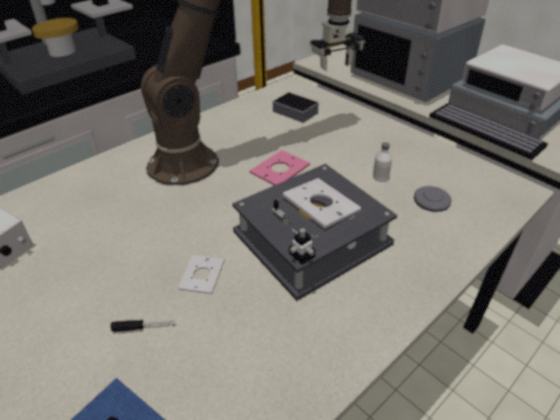

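The scene shows three plate-like things. In the top image they are a grey-white plate on the station at (250,172), a smaller one of the same colour on the bench at (377,216), and a pink one at (200,300). The plate meant is the one on the station: it isn't pink, it's the larger of the grey-white pair, and it rides on the pins. I'll confirm in an enlarged crop.

Run:
```python
from h import *
im=cv2.imread('pics/t0.png'); c=im[95:255,180:345]
cv2.imwrite('pics/c0.png',cv2.resize(c,None,fx=4,fy=3.7,interpolation=cv2.INTER_CUBIC))
c=cam('top')
g=cv2.cvtColor(im,cv2.COLOR_BGR2GRAY)
print(ray(c,[[250,172],[298,187],[320,128]],.12).round(3))
```

```text
[[ 0.574  0.089  0.12 ]
 [ 0.536 -0.028  0.12 ]
 [ 0.685 -0.085  0.12 ]]
```

View pics/c0.png

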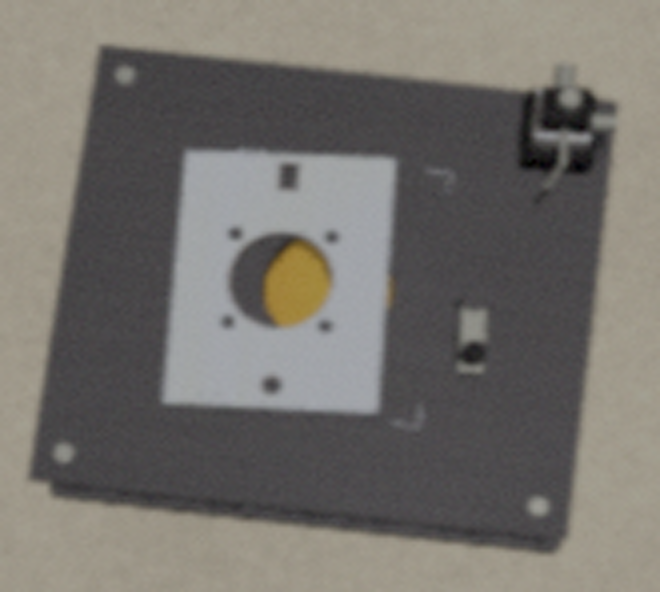

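The crop confirms it: the large plate has its slot at the far end (289,176) and its hole at the near end (271,384). The scribed marks are to its right, and the latch and post are at (472,340). Next I'll look from above with the jaws turned along the station's x.

Call:
carry_out --pt "2.5 -3.5 3 -0.1 9.18" --pt "5 -7 6 -0.2 9.18" --pt "7.5 -10.5 8 -0.3 9.18" --pt "10 -14 8 -0.4 9.18" --pt "12.5 -17.5 8 -0.5 9.18" --pt "15 -21 8 -0.6 9.18" --pt "17.5 -24.5 8 -0.7 9.18" --pt "20 -28 8 -0.8 9.18" --pt "22.5 -31.5 8 -0.9 9.18" --pt "25 -35 8 -1.0 9.18" --pt "27.5 -38.5 8 -1.1 9.18" --pt "30 -42 8 -1.2 9.18" --pt "33 -45.5 8 -1.3 9.18" --pt "36 -48.5 8 -1.41 9.18" --pt "39 -51 8 -1.41 9.18" --pt "41 -52 8 -1.41 9.18" --pt "41 -52 8 -1.41 9.18" --pt "41 -52 8 -1.41 9.18"

```text
clock: 1.9
position: [0.5673, 0.0844, 0.3709]
ee_rot: [-2.323, -2.113, 0.004]
force: [-0.9, 0.9, -1.0]
width: 1.001
```

Run:
```python
from h import *
im,d,s=snap('wrist','w1'); print(s['position'],s['ee_rot'],s['clock'],s['joints'].round(2),s['force'])
cv2.imwrite('pics/w1b.png',cv2.resize(im[:,:,::-1],(800,600),interpolation=cv2.INTER_CUBIC))
```

```text
[0.56726002 0.08436794 0.37089533] [-2.3232314  -2.11255302  0.00367741] 1.9 [-0.68  0.32  0.59  1.61 -0.18  1.27 -0.15] [-0.9337682   0.88234205 -1.00693179]
```

View pics/w1b.png

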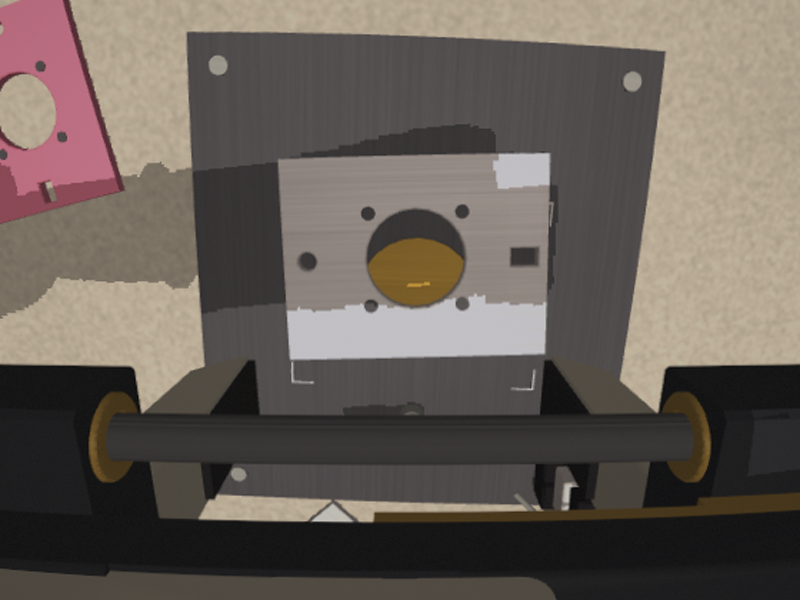

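The wrist view (800 px wide) looks from the +y side, with +y up in the image.
- **Marks:** the -y corner marks are at (293,382) and (533,388), and the +x+y mark is at about (551,204).
- **Plate:** the hole is at (307,261), the slot at (524,257), and the plate's corners are at (279,159), (550,153), (546,355) and (290,359).

Next I'll turn these into positions.

```bash
cat > m.py <<'E'
from h import *
def load(fn,name='wrist'):
    f=np.load('pics/'+fn+'.npz'); return f['im'],f['d'],cam(name,dict(position=f['pos'],ee_rot=f['rot']))
def blobs(im,thr=75,box=None):
    g=cv2.cvtColor(im,cv2.COLOR_RGB2GRAY); n,l,s,c=cv2.connectedComponentsWithStats((g<thr).astype('uint8'))
    return [(c[i].round(1),s[i]) for i in range(1,n) if 25<s[i][4]<600]
E
python3 - <<'E'
from m import *
im,d,c=load('w1')
for b in blobs(im): print(b[0],b[1][2:])
A=np.array([[293,382],[533,388],[551,204]])/1.4286
M=ray(c,A,.11); print(M.round(4), np.linalg.norm(M[1]-M[0]),np.linalg.norm(M[2]-M[1]))
x=(M[1]-M[0])[:2]; print('yaw',np.arctan2(x[1],x[0]))
E
```

```text
[64.7 66. ] [ 43 134 442]
[147.1  30.6] [ 4 18 41]
[136.3  46.7] [ 6 40 86]
[424.3  52.8] [  9  43 137]
[447.   65.6] [ 17  90 328]
[457.3  45. ] [ 4 18 36]
[459.9  64.5] [  9  61 130]
[429.8  65.7] [ 8 57 82]
[ 4.4 54.9] [15 11 41]
[454.7  68. ] [ 6 27 58]
[439.3  90.1] [ 11  80 280]
[141.9  82.3] [ 5 18 30]
[ 4.6 97.7] [14 13 36]
[ 31.  134.7] [ 8 14 55]
[386.4 163.5] [  8  78 330]
[323.  147.5] [ 9  9 62]
[432.6 160. ] [ 6 36 64]
[257.  149.1] [ 9  9 66]
[440.1 178.9] [ 5 16 32]
[366.3 179.3] [ 18  12 207]
[215.1 182.3] [ 11  12 104]
[437.4 201.3] [ 6 28 39]
[174.6 339. ] [ 6 18 64]
[189.6 338.3] [ 4 18 34]
[269.3 339.2] [ 6 22 61]
[183.9 338.8] [ 6 17 38]
[223.4 341.3] [ 5 16 46]
[293.8 343.2] [ 7 15 40]
[170.8 416.5] [16  9 40]
[[ 0.4826  0.007   0.11  ]
 [ 0.654  -0.0139  0.11  ]
 [ 0.6696  0.1163  0.11  ]] 0.17274083444860716 0.1310996637744398
yaw -0.12143327050458934
```

```bash
cat >> m.py <<'E'
O=np.array([.576,.0613]); YAW=-.12
Rs=np.array([[np.cos(YAW),-np.sin(YAW)],[np.sin(YAW),np.cos(YAW)]])
st=lambda P:(np.atleast_2d(P)[:,:2]-O)@Rs      # world->station
wd=lambda p:np.atleast_2d(p)@Rs.T+O            # station->world
E
python3 - <<'E'
from m import *
im,d,c=load('w1')
H=st(ray(c,[[215.1,182.3],[366.3,179.3],[323,147.5],[257,149.1]],.1257))*1e3; print(H.round(1), np.linalg.norm(H[1]-H[0]))
print('yaw plate rel', np.arctan2(*(H[1]-H[0])[::-1]), 'mid',H[:2].mean(0))
top=(np.array([[279,159],[550,153]])/1.4286); bot=np.array([[546,355],[290,359]])/1.4286
print(st(ray(c,top,.12))*1e3, st(ray(c,bot,.131))*1e3)
# latch seen in top cam
ct=cam('top'); print('post',st(ray(ct,[[180+472/4,95+352/3.7]],.156))*1e3,'barfar',st(ray(ct,[[180+474/4,95+312/3.7]],.128))*1e3)
print('pos',st(ray(ct,[[180+560/4,95+130/3.7]],.15))*1e3)
# depth on plate region
u,v=np.meshgrid(np.arange(205,380,6),np.arange(114,248,4)); uv=np.c_[u.ravel(),v.ravel()]
P=depthpts(c,uv,d); s=st(P)*1e3
for y0 in range(-50,110,20):
    k=(abs(s[:,1]-y0)<5)&(abs(s[:,0])<75); print(y0,np.median(P[k,2])*1e3)
E
```

```text
[[-71.3  26.9]
 [ 67.1  33.3]
 [ 25.8  61. ]
 [-33.2  58. ]] 138.58130078887808
yaw plate rel 0.04648642515450256 mid [-2.10874501 30.1104518 ]
[[-89.10408291  89.9402958 ]
 [ 80.04496811  98.13934785]] [[ 86.96341439 -31.81290762]
 [-83.39464273 -39.04556397]]
post [[-42.58332782 -92.81726231]] barfar [[-11.35103651 -92.15406582]]
pos [[ 110.16234705 -130.37879179]]
-50 nan
-30 130.0199667379328
-10 128.41022954349532
10 126.2898434196483
30 124.17370066085043
50 123.36816897748454
70 121.94908288728273
90 120.63011336786295
  return _methods._mean(a, axis=axis, dtype=dtype,
  ret = ret.dtype.type(ret / rcount)
```

Call:
carry_out --pt "1.2 5 0 -0.025 9.18" --pt "2.3 9.6 -3 -0.025 9.18" --pt "2.3 9.6 -8 -0.025 9.18" --pt "2.3 9.6 -12 -0.025 9.18" --pt "2.3 9.6 -15 -0.025 9.18" --pt "2.3 9.6 -17 -0.025 9.18" --pt "2.3 9.6 -18 -0.025 9.18" --pt "2.3 9.6 -18.7 -0.025 9.18" --pt "2.3 9.6 -19 -0.025 9.18" --pt "2.3 9.6 -19 -0.025 9.18" --pt "2.3 9.6 -19 -0.025 9.18"

```text
clock: 3.05
position: [0.5903, 0.1811, 0.182]
ee_rot: [-2.348, -2.085, 0.001]
force: [0.1, 1.0, 0.8]
width: 1.0
```

```bash
cat > p.py <<'E'
from m import *
s=arm.observe(); n=s['ee_rot']/np.linalg.norm(s['ee_rot']); ty=2*n*n[1]-[0,1,0]
print(s['clock'],'tcp',s['position'].round(4),'st',(st(s['position'])*1e3).round(1),'jawyaw-st',round(np.arctan2(ty[1],ty[0])-YAW,4),'tilt',n[2].round(4))
F=s['force']; print('F st',np.r_[(F[:2]@Rs),F[2]].round(2))
E
python3 p.py
```

```text
3.05 tcp [0.5903 0.1811 0.182 ] st [[-1.000e-01  1.207e+02]] jawyaw-st 0.0014 tilt 0.0002
F st [-0.04  1.02  0.77]
```

Call:
carry_out --pt "-0.06 -0.5 -0.15 0 9.18" --pt "-0.12 -1.0 -0.15 0 9.18" --pt "-0.14 -1.2 -0.15 0 9.18" --pt "-0.17 -1.4 -0.15 0 9.18" --pt "-0.19 -1.6 -0.15 0 9.18" --pt "-0.22 -1.8 -0.15 0 9.18" --pt "-0.24 -2.0 -0.15 0 9.18" --pt "-0.27 -2.2 -0.15 0 9.18" --pt "-0.29 -2.4 -0.15 0 9.18" --pt "-0.31 -2.6 -0.15 0 9.18" --pt "-0.34 -2.8 -0.15 0 9.18" --pt "-0.36 -3.0 -0.15 0 9.18"

```text
clock: 4.25
position: [0.5866, 0.1511, 0.1806]
ee_rot: [-2.348, -2.085, 0.001]
force: [-0.1, 4.2, 2.0]
width: 0.999
```

```bash
python3 p.py
python3 - <<'E'
from h import *
im,d,s=snap('wrist','w2')
cv2.imwrite('pics/w2b.png',cv2.resize(im[:,:,::-1],(800,600),interpolation=cv2.INTER_CUBIC))
E
```

```text
4.25 tcp [0.5866 0.1511 0.1806] st [[-0.2 90.5]] jawyaw-st 0.0015 tilt 0.0002
F st [-0.63  4.19  2.03]
```

View pics/w2b.png

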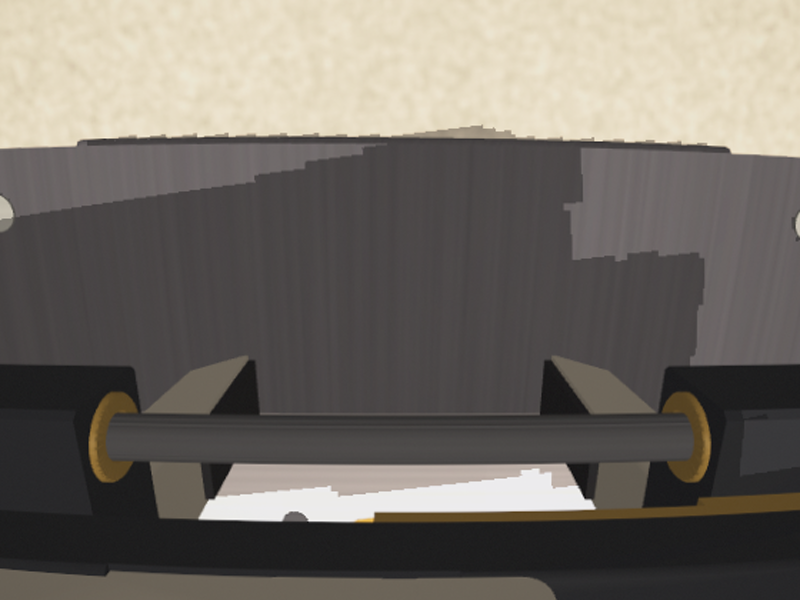

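The wrist view at this height shows only the platen and a sliver of plate at (400,495). Contact force is about 4 N. I'll carry on slowly towards the seat.

Call:
carry_out --pt "-0.02 -0.2 0 0 9.18" --pt "-0.05 -0.4 0 0 9.18" --pt "-0.07 -0.6 0 0 9.18" --pt "-0.1 -0.8 0 0 9.18" --pt "-0.11 -0.9 0 0 9.18" --pt "-0.12 -1.0 0 0 9.18" --pt "-0.13 -1.1 0 0 9.18" --pt "-0.14 -1.2 0 0 9.18" --pt "-0.14 -1.2 0 0 9.18"

```text
clock: 5.2
position: [0.5851, 0.1383, 0.1804]
ee_rot: [-2.349, -2.084, 0.002]
force: [0.3, 0.1, -0.2]
width: 0.999
```

```bash
python3 p.py
python3 - <<'E'
from h import *
im,d,s=snap('scene','s2'); im2,d,s=snap('top','t2')
a=cv2.resize(im[150:300,210:410],(800,600),interpolation=cv2.INTER_CUBIC)
b=cv2.resize(im2[95:255,180:345],(0,0),fx=3.7,fy=3.7,interpolation=cv2.INTER_CUBIC)
b=cv2.resize(b,(400,400)); a=cv2.resize(a,(400,400))
cv2.imwrite('pics/x2.png',np.hstack([a,b])[:,:,::-1])
E
```

```text
5.2 tcp [0.5851 0.1383 0.1804] st [[-0.2 77.5]] jawyaw-st 0.0007 tilt 0.0006
F st [ 0.26  0.11 -0.24]
```

View pics/x2.png

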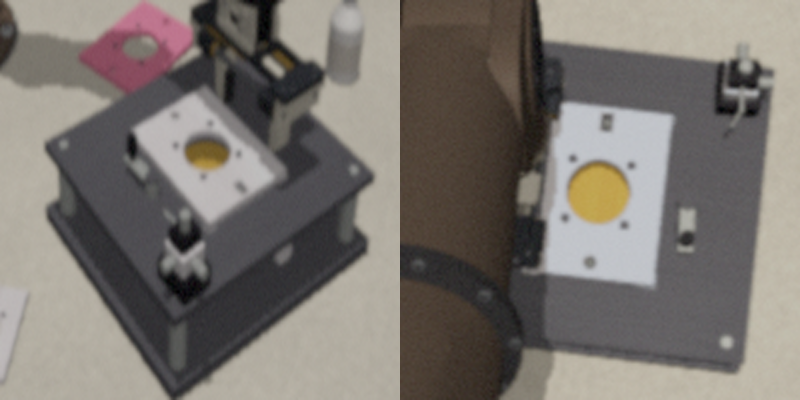

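The contact force has dropped to nothing. In the scene and top crops the plate looks square and the hole shows something bright inside, at (590,262) in the right panel. I'll back off and check it from above.

Call:
carry_out --pt "0.12 1 0 0 9.18" --pt "0.25 2 0.3 0 9.18" --pt "0.25 2 4 0 9.18" --pt "0.25 2 8 0 9.18" --pt "0.25 2 12 0 9.18" --pt "0 -1 16 0 9.18" --pt "-1 -5 19 0 9.18" --pt "-1.5 -8 19 0 9.18" --pt "-1.8 -10.5 19 0 9.18" --pt "-1.8 -10.5 19 0 9.18" --pt "-1.8 -10.5 19 0 9.18" --pt "-1.8 -10.5 19 0 9.18"

```text
clock: 6.5
position: [0.5673, 0.0355, 0.3703]
ee_rot: [-2.346, -2.087, 0.001]
force: [-0.1, -0.2, -1.0]
width: 1.0
```

```bash
python3 p.py
cat > v.py <<'E'
import sys
from m import *
fn=sys.argv[1]
im,d,s=snap('wrist',fn); c=cam('wrist',s)
cv2.imwrite('pics/'+fn+'b.png',cv2.resize(im[:,:,::-1],(800,600),interpolation=cv2.INTER_CUBIC))
X,Y=np.meshgrid(np.arange(-75,76,10),np.arange(-55,56,10)); p=np.c_[X.ravel(),Y.ravel()]
p=p[(np.hypot(*p.T)>45)]; uv=proj(c,np.c_[wd(p/1e3),np.full(len(p),.12)])
ok=(uv>1).all(1)&(uv<[558,418]).all(1); P=depthpts(c,uv[ok].round(),d); q=p[ok]
k=(abs(P[:,2]-.122)<.02); A=np.c_[q[k]/1e3,np.ones(k.sum())]; f=np.linalg.lstsq(A,P[k,2],rcond=None)[0]
print('plane dz/dx,dz/dy,z0',f.round(4),'n',k.sum())
E
python3 v.py w3
```

```text
6.5 tcp [0.5673 0.0355 0.3703] st [[ -5.5 -26.7]] jawyaw-st 0.0033 tilt 0.0004
F st [-0.11 -0.18 -1.02]
plane dz/dx,dz/dy,z0 [-0.0071 -0.0018  0.1196] n 132
```

View pics/w3b.png

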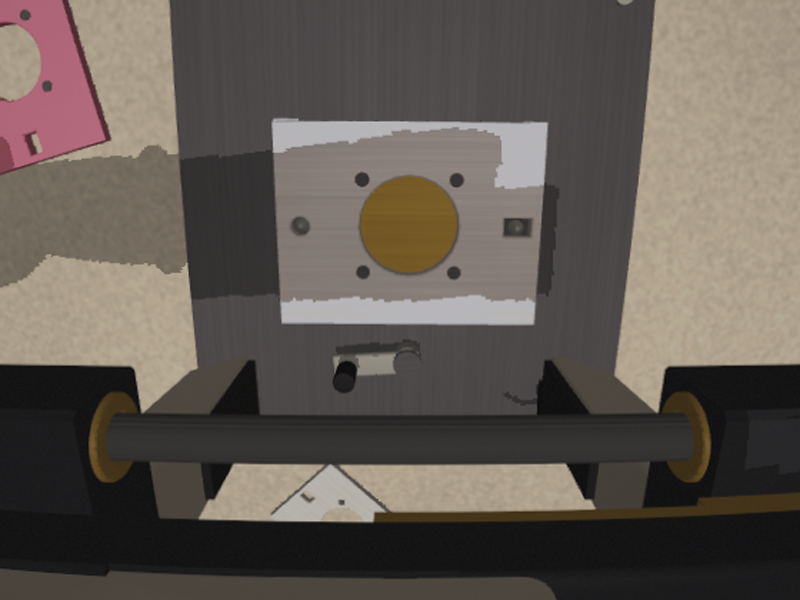

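The wrist view shows both pins inside their holes, at (300,226) and (517,228). The full opening is concentric in the window, the latch pivot is at (407,358) and the thumb post at (344,372). The plate depth plane is at 119.6 mm, but with a 0.4° slope along x. I'll check whether the platen itself shows the same slope, and locate the post.

Run:
```python
from m import *
im,d,c=load('w3')
def z(x,y,zz):
    X,Y=np.meshgrid(np.arange(x-8,x+9,2),np.arange(y-8,y+9,2)); uv=proj(c,np.c_[wd(np.c_[X.ravel(),Y.ravel()]/1e3),np.full(X.size,zz)]).round()
    uv=uv[(uv>0).all(1)&(uv<[559,419]).all(1)]
    return np.median(depthpts(c,uv,d)[:,2])*1e3 if len(uv) else None
for y in (80,100,0): print('platen',y,[z(x,y,.11) for x in(-120,-105,-60,0,60,105,115)])
for y in (-50,0,50): print('plate',y,[z(x,y,.12) for x in(-72,-50,50,76)])
print('hole,slot',st(ray(c,np.array([[300,226],[517,228]])/1.4286,.12))*1e3)
print('corners',(st(ray(c,np.array([[273,120],[547,123],[534,324],[282,322]])/1.4286,.12))*1e3).round(1))
print('post top',st(ray(c,np.array([[344,382]])/1.4286,.156))*1e3,'pivot',st(ray(c,np.array([[407,358]])/1.4286,.132))*1e3)
```

```text
platen 80 [np.float64(110.06018706145132), np.float64(109.74802803760292), np.float64(109.72729727412661), np.float64(109.74301344191134), np.float64(109.88215690038284), np.float64(109.85527052466115), np.float64(109.912197913762)]
platen 100 [np.float64(109.67164578204502), np.float64(109.89629843216875), np.float64(109.93876856852248), np.float64(109.98058242056824), np.float64(109.98743615666007), np.float64(110.0592660358387), np.float64(109.94977900029562)]
platen 0 [np.float64(109.76286355417403), np.float64(109.66875642969227), np.float64(119.67460878921909), np.float64(80.00160355494602), np.float64(119.63946955491205), np.float64(109.83233484989007), np.float64(109.73763580713997)]
plate -50 [np.float64(119.8599091861548), np.float64(119.71439390866401), np.float64(120.05483115786603), np.float64(119.68216433972256)]
plate 0 [np.float64(119.30008897842076), np.float64(119.85687652838095), np.float64(119.8565438880529), np.float64(118.73406102990525)]
plate 50 [np.float64(119.84683859822515), np.float64(119.80509915956932), np.float64(119.80230810716847), np.float64(119.74525012117742)]
hole,slot [[-69.8337314    1.47756741]
 [ 69.46079953   0.79696853]]
corners [[-84.1  67. ]
 [ 84.7  66. ]
 [ 84.9 -63.8]
 [-84.9 -63.1]]
post top [[-40.08437366 -90.59316534]] pivot [[ -0.72236301 -83.79870904]]
```

The plate is seated: it reads 119.7–119.9 mm across its corners, against a platen at about 109.8 mm. The slope came from edge outliers. The post is at (-40,-90.6) mm in the station frame, a latch value of about 0.4. I'll close the fingers and come down behind the post on its -y side.

Call:
carry_out --pt "-2 -4 0 0 0" --pt "-4.5 -8.4 0 0 0" --pt "-4.5 -8.4 -3 0 0" --pt "-4.5 -8.4 -3 0 0" --pt "-4.5 -8.4 -3 0 0" --pt "-4.5 -8.4 -3 0 0" --pt "-4.5 -8.4 -3 0 0" --pt "-4.5 -8.4 -7 0 0" --pt "-4.5 -8.4 -11 0 0" --pt "-4.5 -8.4 -14 0 0" --pt "-4.5 -8.4 -15.7 0 0" --pt "-4.5 -8.4 -16.6 0 0" --pt "-4.5 -8.4 -16.6 0 0" --pt "-4.5 -8.4 -16.6 0 0"

```text
clock: 7.95
position: [0.5231, -0.0485, 0.2051]
ee_rot: [-2.346, -2.088, 0.0]
force: [-0.2, -0.4, 1.0]
width: 0.001
```

```bash
cat > l.py <<'E'
import sys
from m import *
s=arm.observe(); p0=s['position'][:2]; th0=np.pi; off=float(sys.argv[1])
print('width',s['width'])
for th in np.arange(3.14,1.44,-.1):
    e=np.array([np.cos(th),np.sin(th)]); back=np.array([-e[1],e[0]])   # ccw tangent = trailing side
    q=wd((np.array([0,-90])+40*e+off*back)/1e3)[0]-p0
    print(round(th,2),(q*100).round(2).tolist(),round(th-3.14,2))
E
python3 p.py; python3 l.py 16.5
```

```text
7.95 tcp [ 0.5231 -0.0485  0.2051] st [[ -39.4 -115.4]] jawyaw-st 0.0038 tilt 0.0
F st [-0.13 -0.44  0.97]
width 0.0007339615323006948
3.14 [0.04, 0.89] 0.0
3.04 [-0.05, 1.32] -0.1
2.94 [-0.1, 1.75] -0.2
2.84 [-0.11, 2.18] -0.3
2.74 [-0.08, 2.61] -0.4
2.64 [0.0, 3.04] -0.5
2.54 [0.12, 3.45] -0.6
2.44 [0.28, 3.85] -0.7
2.34 [0.48, 4.24] -0.8
2.24 [0.72, 4.6] -0.9
2.14 [0.99, 4.93] -1.0
2.04 [1.29, 5.24] -1.1
1.94 [1.63, 5.52] -1.2
1.84 [1.99, 5.76] -1.3
1.74 [2.37, 5.96] -1.4
1.64 [2.77, 6.13] -1.5
1.54 [3.18, 6.25] -1.6
```

Call:
carry_out --pt "0.0 0.5 0 0 0" --pt "0.04 0.9 0 0 0" --pt "0.0 1.1 0 -0.05 0" --pt "-0.05 1.32 0 -0.1 0" --pt "-0.08 1.53 0 -0.15 0" --pt "-0.1 1.75 0 -0.2 0" --pt "-0.11 1.97 0 -0.25 0" --pt "-0.11 2.18 0 -0.3 0" --pt "-0.1 2.4 0 -0.35 0" --pt "-0.08 2.61 0 -0.4 0" --pt "-0.04 2.83 0 -0.45 0" --pt "0.0 3.04 0 -0.5 0" --pt "0.06 3.25 0 -0.55 0" --pt "0.12 3.45 0 -0.6 0" --pt "0.2 3.65 0 -0.65 0" --pt "0.28 3.85 0 -0.7 0" --pt "0.38 4.05 0 -0.75 0" --pt "0.48 4.24 0 -0.8 0" --pt "0.6 4.42 0 -0.85 0" --pt "0.72 4.6 0 -0.9 0"

```text
clock: 9.95
position: [0.5305, -0.0019, 0.2057]
ee_rot: [-3.021, -0.857, -0.002]
force: [-0.3, -0.7, -0.1]
width: 0.007
```

```bash
python3 p.py; python3 l.py 16.5|tail -9
```

```text
9.95 tcp [ 0.5305 -0.0019  0.2057] st [[-37.6 -68.2]] jawyaw-st -0.8976 tilt -0.0006
F st [-0.25 -0.69 -0.07]
2.34 [-0.26, -0.43] -0.8
2.24 [-0.02, -0.06] -0.9
2.14 [0.25, 0.27] -1.0
2.04 [0.55, 0.58] -1.1
1.94 [0.89, 0.85] -1.2
1.84 [1.25, 1.1] -1.3
1.74 [1.63, 1.3] -1.4
1.64 [2.03, 1.46] -1.5
1.54 [2.44, 1.59] -1.6
```

Call:
carry_out --pt "0.11 0.11 0 -0.05 0" --pt "0.25 0.27 0 -0.1 0" --pt "0.4 0.43 0 -0.15 0" --pt "0.55 0.58 0 -0.2 0" --pt "0.72 0.72 0 -0.25 0" --pt "0.89 0.85 0 -0.3 0" --pt "1.07 0.98 0 -0.35 0" --pt "1.25 1.1 0 -0.4 0" --pt "1.44 1.2 0 -0.45 0" --pt "1.63 1.3 0 -0.5 0" --pt "1.83 1.38 0 -0.55 0" --pt "2.03 1.46 0 -0.6 0" --pt "2.2 1.52 0 -0.64 0" --pt "2.2 1.52 0 -0.64 0"

```text
clock: 11.35
position: [0.5525, 0.014, 0.2059]
ee_rot: [-3.137, 0.136, -0.002]
force: [-1.3, -0.3, 0.7]
width: 0.002
```

```bash
python3 p.py
python3 - <<'E'
from h import *
im,d,s=snap('scene','s4'); im2,d,s=snap('top','t4')
a=cv2.resize(im[160:290,230:400],(400,400),interpolation=cv2.INTER_CUBIC)
b=cv2.resize(im2[95:255,180:345],(400,400),interpolation=cv2.INTER_CUBIC)
cv2.imwrite('pics/x4.png',np.hstack([a,b])[:,:,::-1])
E
```

```text
11.35 tcp [0.5525 0.014  0.2059] st [[-17.7 -49.8]] jawyaw-st -1.5374 tilt -0.0006
F st [-1.25 -0.41  0.73]
```

View pics/x4.png

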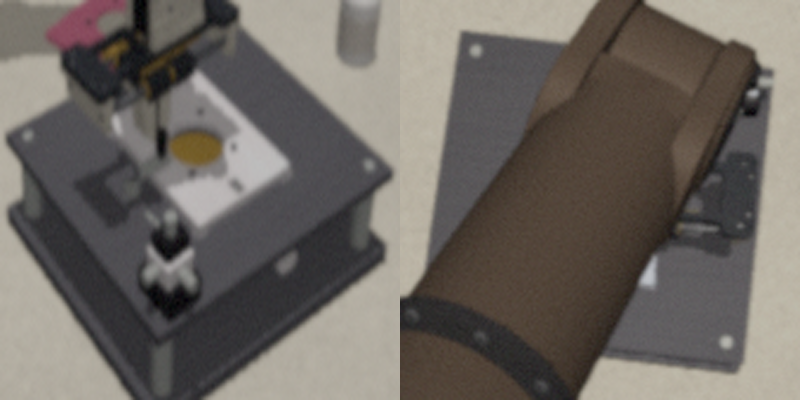

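The scene panel shows the post touching the fingertips at (160,143), with the bar over the plate's edge. I'll push on in small steps until the stop is felt.

Call:
carry_out --pt "0.05 0 0 0 0" --pt "0.1 -0.01 0 0 0" --pt "0.15 -0.02 0 0 0" --pt "0.2 -0.02 0 0 0" --pt "0.2 -0.02 0 0 0"

```text
clock: 11.95
position: [0.5531, 0.0139, 0.2056]
ee_rot: [-3.136, 0.133, 0.002]
force: [-7.9, 1.5, 5.0]
width: 0.008
```

```bash
python3 p.py
```

```text
11.95 tcp [0.5531 0.0139 0.2056] st [[-17.  -49.8]] jawyaw-st -1.5355 tilt 0.0007
F st [-8.05  0.51  5.03]
```

At the stop the reaction is 8 N, against about 1 N while the latch was moving. I'll back off, rise and check.

Call:
carry_out --pt "-1.0 0.1 0 0 0" --pt "-2.5 0.3 0 0 0" --pt "-2.5 0.3 4 0 0" --pt "-2.5 0.3 8 0 0" --pt "-2.5 0.3 12 0.14 0" --pt "-2 0.5 16 0.28 0" --pt "-1 1 16.5 0.42 0" --pt "0 1 16.5 0.56 0" --pt "1.4 1 16.5 0.7 0" --pt "1.4 0 16.5 0.84 0" --pt "1.4 0 16.5 0.98 0" --pt "1.4 0 16.5 1.12 0" --pt "1.4 0 16.5 1.26 0" --pt "1.4 0 16.5 1.4 0" --pt "1.4 0 16.5 1.53 0" --pt "1.4 0 16.5 1.53 0" --pt "1.4 0 16.5 1.53 0"

```text
clock: 13.65
position: [0.5671, 0.0138, 0.3708]
ee_rot: [-2.36, -2.073, 0.003]
force: [0.3, 0.0, -0.4]
width: 0.005
```

```bash
python3 p.py; python3 v.py w5
```

```text
13.65 tcp [0.5671 0.0138 0.3708] st [[ -3.1 -48.3]] jawyaw-st -0.0096 tilt 0.001
F st [ 0.26  0.04 -0.36]
plane dz/dx,dz/dy,z0 [-0.0026 -0.0024  0.1199] n 129
```

View pics/w5b.png

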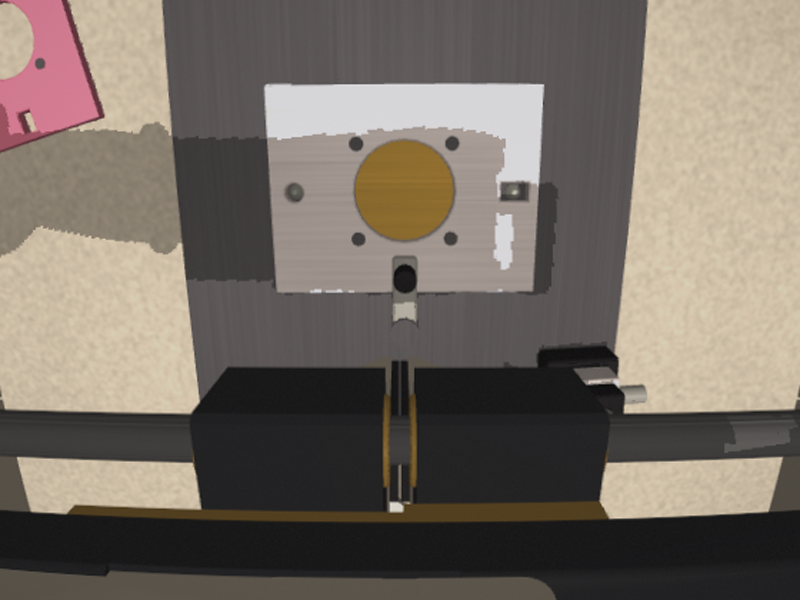

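The latch points straight along +y from its pivot at (404,325). Its tip is at (404,258), over the plate's edge, and the pins show in the hole (294,192) and slot (514,190). The robot is clear, so I'll hand in.

```bash
python3 -c "
from m import *
im,d,c=load('w5'); p=np.array([[404,325],[404,258]])/1.4286
print(st(ray(c,p,.128))*1e3)
arm.sign_off()"
```

```text
[[ -0.86279248 -84.47488595]
 [ -0.55928229 -39.83948101]]
the job is handed in; nothing more can be done
```

The plate is seated over both pins and the latch is round to its stop, and I've handed the job in. It took about 14 s of robot time, and no verdict was given.

**Plate:** I pushed its +y edge about 30 mm with the open fingertips, at about 4 N, until the force fell to nothing as it dropped over the pins. With the arm backed off, its corners read 119.7–119.9 mm, against about 109.8 mm for the platen. Both pins showed in the hole and slot.

**Latch:** I then swept it round by its post with closed fingers until the stop pushed back at 8 N. In the last view it points along the station's +y to within about 0.5°, over the plate's edge. The robot was well clear of everything.

**Checks that disagreed:**
- The first plane fit to the seated plate showed a 0.4° slope. Readings at the corners did not, so I put it down to stray points at the plate's edges; the last fit showed about 0.15–0.2°.
- The measured plate position was about 1 mm off in y, which is within the plate's play and the camera calibration.
- The positioner looked undisturbed, but I did not measure it, the carrier, the bottle or the driver afterwards. Nothing the robot did went near the last three.

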